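# Set out the gouges for sharpening

## Task

Set the four carving gouges out for sharpening, one on each leather rest of the sharpening board, in order of size: the smallest on the rest next to the oilstone, then each bigger one further along, the largest on the rest farthest from the stone. Lay each gouge flat, hollow of the blade up as it is now, with the middle of its handle on the middle of the rest and pointing along the rest, and let go of it.

Things in the scene. Friction and masses are not known exactly. Their poses are not given: they have to be found in the camera images.
- gouge_small: smallest of 4 loose gouges, about 45 g: square wooden handle 60 mm long, 22 wide, 22 high, then ferrule and steel blade 7 mm wide, hollow up, edge 32 mm past the handle (92 mm overall). Origin: underside, below the handle's middle; grip there, across y (centre of mass within 15 mm). x: handle to blade, z up. Starts on the bench, x within 0.5 rad of world x.
- gouge_medium: second smallest of 4 loose gouges, about 60 g: square wooden handle 70 mm long, 22 wide, 22 high, then ferrule and steel blade 13 mm wide, hollow up, edge 42 mm past the handle (112 mm overall). Origin: underside, below the handle's middle; grip there, across y (centre of mass within 15 mm). x: handle to blade, z up. Starts on the bench, x within 0.5 rad of world x.
- gouge_large: second largest of 4 loose gouges, about 75 g: square wooden handle 80 mm long, 22 wide, 22 high, then ferrule and steel blade 20 mm wide, hollow up, edge 52 mm past the handle (132 mm overall). Origin: underside, below the handle's middle; grip there, across y (centre of mass within 15 mm). x: handle to blade, z up. Starts on the bench, x within 0.5 rad of world x.
- gouge_largest: largest of 4 loose gouges, about 95 g: square wooden handle 90 mm long, 22 wide, 22 high, then ferrule and steel blade 28 mm wide, hollow up, edge 62 mm past the handle (152 mm overall). Origin: underside, below the handle's middle; grip there, across y (centre of mass within 15 mm). x: handle to blade, z up. Starts on the bench, x within 0.5 rad of world x.
- rest_a: one of 4 alike fixed reddish-brown leather strips, 90 mm long (x), 36 wide (y), 4 thick, on a 12 mm high board, side by side in a row about 60 mm apart. The letters do not tell the order in the row, which varies. Origin: centre of underside, 12 mm above the bench; a gouge on it has its origin 4 mm above this.
- rest_b: one of 4 alike fixed reddish-brown leather strips, 90 mm long (x), 36 wide (y), 4 thick, on a 12 mm high board, side by side in a row about 60 mm apart. The letters do not tell the order in the row, which varies. Origin: centre of underside, 12 mm above the bench; a gouge on it has its origin 4 mm above this.
- rest_c: one of 4 alike fixed reddish-brown leather strips, 90 mm long (x), 36 wide (y), 4 thick, on a 12 mm high board, side by side in a row about 60 mm apart. The letters do not tell the order in the row, which varies. Origin: centre of underside, 12 mm above the bench; a gouge on it has its origin 4 mm above this.
- rest_d: one of 4 alike fixed reddish-brown leather strips, 90 mm long (x), 36 wide (y), 4 thick, on a 12 mm high board, side by side in a row about 60 mm apart. The letters do not tell the order in the row, which varies. Origin: centre of underside, 12 mm above the bench; a gouge on it has its origin 4 mm above this.
- oilstone: grey stone in a dark wooden holder, fixed on the board at either end of the row of rests (a round tin, 44 mm across, 26 high, stands at the other end): 130 mm long (x), 44 wide, 24 high. Origin: centre of underside, 12 mm above the bench, in line with the row, about 65, 125, 185 and 245 mm from the rests' centres.

How it is judged:
At the end, for the whole second after the job is handed in: From the oilstone outwards the rests carry the gouges smallest to largest, each with its handle's middle within 15 mm of the rest's centre, underside less than 6 mm above the rest, along it within 0.25 rad, hollow up (tilt under 0.2 rad), released and at rest (((horizontal distance between oilstone and rest_a between 0.03 and 0.095 m and horizontal distance between gouge_small and rest_a below 0.015 m and z of gouge_small in the frame of rest_a between 0 and 0.01 m and angle between the x axis of gouge_small and the x axis of rest_a, either way round below 0.25 rad) or (horizontal distance between oilstone and rest_b between 0.03 and 0.095 m and horizontal distance between gouge_small and rest_b below 0.015 m and z of gouge_small in the frame of rest_b between 0 and 0.01 m and angle between the x axis of gouge_small and the x axis of rest_b, either way round below 0.25 rad) or (horizontal distance between oilstone and rest_c between 0.03 and 0.095 m and horizontal distance between gouge_small and rest_c below 0.015 m and z of gouge_small in the frame of rest_c between 0 and 0.01 m and angle between the x axis of gouge_small and the x axis of rest_c, either way round below 0.25 rad) or (horizontal distance between oilstone and rest_d between 0.03 and 0.095 m and horizontal distance between gouge_small and rest_d below 0.015 m and z of gouge_small in the frame of rest_d between 0 and 0.01 m and angle between the x axis of gouge_small and the x axis of rest_d, either way round below 0.25 rad)) and angle between each of gouge_small, gouge_medium, gouge_large, gouge_largest's own z axis and vertical below 0.2 rad and linear speed of each of gouge_small, gouge_medium, gouge_large, gouge_largest below 0.02 m/s and angular speed of each of gouge_small, gouge_medium, gouge_large, gouge_largest below 0.2 rad/s and ((horizontal distance between oilstone and rest_a between 0.095 and 0.155 m and horizontal distance between gouge_medium and rest_a below 0.015 m and z of gouge_medium in the frame of rest_a between 0 and 0.01 m and angle between the x axis of gouge_medium and the x axis of rest_a, either way round below 0.25 rad) or (horizontal distance between oilstone and rest_b between 0.095 and 0.155 m and horizontal distance between gouge_medium and rest_b below 0.015 m and z of gouge_medium in the frame of rest_b between 0 and 0.01 m and angle between the x axis of gouge_medium and the x axis of rest_b, either way round below 0.25 rad) or (horizontal distance between oilstone and rest_c between 0.095 and 0.155 m and horizontal distance between gouge_medium and rest_c below 0.015 m and z of gouge_medium in the frame of rest_c between 0 and 0.01 m and angle between the x axis of gouge_medium and the x axis of rest_c, either way round below 0.25 rad) or (horizontal distance between oilstone and rest_d between 0.095 and 0.155 m and horizontal distance between gouge_medium and rest_d below 0.015 m and z of gouge_medium in the frame of rest_d between 0 and 0.01 m and angle between the x axis of gouge_medium and the x axis of rest_d, either way round below 0.25 rad)) and ((horizontal distance between oilstone and rest_a between 0.155 and 0.215 m and horizontal distance between gouge_large and rest_a below 0.015 m and z of gouge_large in the frame of rest_a between 0 and 0.01 m and angle between the x axis of gouge_large and the x axis of rest_a, either way round below 0.25 rad) or (horizontal distance between oilstone and rest_b between 0.155 and 0.215 m and horizontal distance between gouge_large and rest_b below 0.015 m and z of gouge_large in the frame of rest_b between 0 and 0.01 m and angle between the x axis of gouge_large and the x axis of rest_b, either way round below 0.25 rad) or (horizontal distance between oilstone and rest_c between 0.155 and 0.215 m and horizontal distance between gouge_large and rest_c below 0.015 m and z of gouge_large in the frame of rest_c between 0 and 0.01 m and angle between the x axis of gouge_large and the x axis of rest_c, either way round below 0.25 rad) or (horizontal distance between oilstone and rest_d between 0.155 and 0.215 m and horizontal distance between gouge_large and rest_d below 0.015 m and z of gouge_large in the frame of rest_d between 0 and 0.01 m and angle between the x axis of gouge_large and the x axis of rest_d, either way round below 0.25 rad)) and ((horizontal distance between oilstone and rest_a between 0.215 and 0.28 m and horizontal distance between gouge_largest and rest_a below 0.015 m and z of gouge_largest in the frame of rest_a between 0 and 0.01 m and angle between the x axis of gouge_largest and the x axis of rest_a, either way round below 0.25 rad) or (horizontal distance between oilstone and rest_b between 0.215 and 0.28 m and horizontal distance between gouge_largest and rest_b below 0.015 m and z of gouge_largest in the frame of rest_b between 0 and 0.01 m and angle between the x axis of gouge_largest and the x axis of rest_b, either way round below 0.25 rad) or (horizontal distance between oilstone and rest_c between 0.215 and 0.28 m and horizontal distance between gouge_largest and rest_c below 0.015 m and z of gouge_largest in the frame of rest_c between 0 and 0.01 m and angle between the x axis of gouge_largest and the x axis of rest_c, either way round below 0.25 rad) or (horizontal distance between oilstone and rest_d between 0.215 and 0.28 m and horizontal distance between gouge_largest and rest_d below 0.015 m and z of gouge_largest in the frame of rest_d between 0 and 0.01 m and angle between the x axis of gouge_largest and the x axis of rest_d, either way round below 0.25 rad))); the robot touches nothing.
It also fails if it takes over 120 s, if anything falls off the work surface, if the arm or the gripper's body presses on something with over 40 N, if the wrist force passes 120 N, or if a joint passes its speed limit or range.

## Robot

A 7-joint arm with a two-finger parallel gripper is mounted at the origin on the work surface. World frame = base frame: x ahead of the robot, y to its left, z up, the work surface at z = 0. Lengths are in m, angles in rad, forces in N, time in s.
With the tool pointing down it reaches from about 0.4 to 0.85 m from the base axis. Payload 4.5 kg.
Tool frame: the origin (TCP) lies at the very end of the fingers, on their centre line; the grasp point (between the pads) lies 19 mm behind it (r.grip_depth is the z of the grasp point in the tool frame, in m); z points along the fingers, y is the line along which they close (so a half turn about z gives the same grasp; the last joint's range is limited). The gripper opens to 88 mm and grips with 3 to 60 N. Pads are 18 mm wide; open, the fingers measure 123 mm over their backs; the gripper's body (75 mm by 187 mm) begins 45 mm behind the grasp point.
Start: joints at [-1.215, 0.689, -0.195, 1.565, 0.157, 0.902, -0.215], TCP at [0.198, 0.593, 0.239] pointing down, gripper open.
Joint ranges: [-3.01, 3.01], [-0.46, 2.08], [-1.47, 1.51], [0.13, 2.56], [-1, 4.14], [0.04, 2.09], [-2.66, 2.66]. Speed limits (rad/s): [2.57, 2.57, 3.14, 3.14, 3.14, 3.14, 3.14].

## Interface

Orientations are given as a unit quaternion [x, y, z, w].
In Python, from plant import r, optics, finish_job gives the robot as it stands (r), with the cameras (optics) and the job as plain functions.
- The arm moves only by the tool shift_gripper, called after ">>>" as name(argument=value, ...) on one line, values as JSON. Schema: {"type":"object","properties":{"motion":{"type":"object","properties":{"plan":{"type":"array","items":{"type":"array","items":{"type":"number"},"minItems":7,"maxItems":7},"minItems":1,"maxItems":10}},"additionalProperties":false,"required":["plan"]},"clamp_n":{"type":"number"},"only":{"type":"string"},"quiet":{"type":"boolean"},"lines":{"type":"string"}},"required":["motion"],"additionalProperties":false}. motion is an object whose key "plan" holds a list of rows, 1 to 10 of them, each of 7 numbers: the opening from 0.0 (shut) to 1.0 (fully open), then dx, dy, dz in fractions of the full range, 1 being 0.75 m, then a rotation vector rx, ry, rz in fractions of the full range, 1 being 180 degrees; each row is the pose to reach, as a shift and turn from the pose commanded when the call began, along the tool's axes at that moment; what a row does not reach only later rows make up. A row lasts 1/10 s, in which the tool goes at most 0.05 m and 0.15 rad, less where a joint would pass 70% of its speed; a pose out of reach is approached as far as the arm can. The fingers move at their own pace and stop on an object; clamp_n is the grip in N (left out, the last holds). Time passes only in rows, so rows that do not move let the fingers close. The tool returns the time, the measured TCP pose, the force, the opening and the grip force at its end. only (a regular expression) keeps the lines of the reply that match it, lines (a string "A,B") keeps lines A to B, and quiet returns only ok. A shift or turn number past 1, either way, is cut back to 1. Input that does not fit is refused with a message, and nothing moves.
- r.get_state(): the state, without advancing time (a new reading comes with each control period).
- optics.snapshot(name): name is "side" or "top"; returns the picture (480x640x3 uint8, red, green, blue); there is no depth.
- optics.camera_params(name): a dict with "fx", "fy", "cx", "cy" (pixels), "rvec" (rotation vector, rad) and "tvec" (3), from world to camera coordinates, as OpenCV has them. Camera axes: x right, y down, z forward; pixel columns grow to the right and rows downward; lengths in m; the calibration is good to about 2 mm. A picture is of the moment at which its call begins. camera_params takes no time and is no camera call.
- finish_job(): hands the job in; it is judged then, once.
The state is a dict: "clock": time; "q": joint angles; "qd": joint speeds; "joint_torque": joint torques, N m; "tool_pos": TCP position; "eef_rot": TCP orientation; "contact_force": force on the tool from outside, world axes, zero at the start; "moment": the same for the moment, N m; "opening": opening from 0.0 (shut) to 1.0 (fully open); "finger_force": force on a finger pad.
Only numpy, scipy, OpenCV 4.12 (cv2) and the standard library are available. Lean on these libraries where they do the work, as an engineer would, in place of code of your own. Each camera call takes 0.05 s, during which the arm holds its last target. There are 200 camera calls.

## Working session

There is one attempt and no reset: what is moved stays moved. The work goes in short steps, Python scripts to look and compute and a tool call to move; the robot and the scene stay as the last step left them, time stands still between calls to the robot, and variables do not carry over. Pictures are saved under pics/ and viewed, at most 14 in all, crops included, and the job is handed in when it is done.

```bash
mkdir -p pics; ls
```

Run:
```python
from plant import r, optics, finish_job
import cv2
s=r.get_state();print(s)
for n in("top","side"):
    cv2.imwrite(f"pics/{n}0.png",optics.snapshot(n)[:,:,::-1]);print(n,optics.camera_params(n))
```

```text
pics
plant.py
{'clock': 0.0, 'q': array([-1.21521842,  0.68996935, -0.19453771,  1.56631714,  0.1573113 ,
        0.90247681, -0.21507798]), 'qd': array([ 0.00073282,  0.0003134 , -0.00169821, -0.00092282, -0.00066229,
       -0.00080437, -0.00085897]), 'joint_torque': array([-6.22952375e-04, -5.27555609e+01, -1.26686241e+00, -1.53425574e+01,
       -5.25365816e-02,  6.44842381e-03,  1.84223713e-04]), 'tool_pos': array([0.19750081, 0.59232992, 0.23792692]), 'eef_rot': array([ 1.60132293e-01,  9.87095162e-01, -8.84437953e-04, -8.26461061e-05]), 'contact_force': array([-0.02382449, -0.36170912,  0.43017382]), 'moment': array([-0.06511714, -0.04633854,  0.00537528]), 'finger_force': 0.0, 'opening': 0.9997885828976001}
top {'fx': 435.4008227921304, 'fy': 435.4008227921304, 'cx': 319.4605028184026, 'cy': 235.56211842080782, 'rvec': array([ 2.11898872, -2.11879259,  0.15475371]), 'tvec': array([0.01968159, 0.51670477, 0.8459639 ])}
side {'fx': 555.6597657362573, 'fy': 555.6597657362573, 'cx': 313.26541734584976, 'cy': 244.6342632178128, 'rvec': array([ 2.173472  , -0.16073316,  0.11474181]), 'tvec': array([-0.53367598,  0.08531107,  1.31510354])}
```

View pics/top0.png

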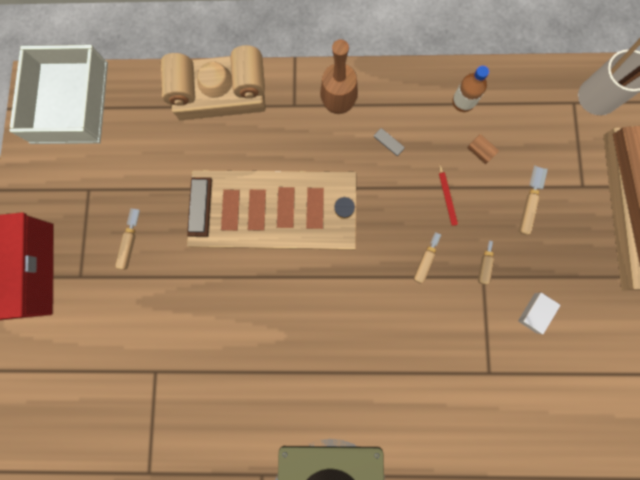

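View pics/side0.png

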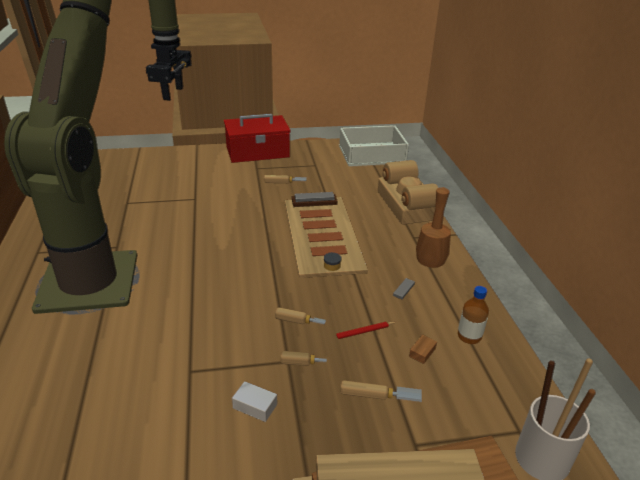

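The top view shows the oilstone at the left end of the board (200,207), the rests at (230,210), (257,210), (286,207) and (315,208), and the tin at (344,208). The gouges are at (126,240), (428,258), (487,262) and (534,200). The side view shows the same things: gouges at (285,179), (300,317), (303,358) and (380,391), and the board around (323,235). I'll enlarge both views for accurate points.

Run:
```python
import cv2,numpy as np
t=cv2.imread("pics/top0.png");s=cv2.imread("pics/side0.png")
def crop(im,x,y,w,h,k,name=None):
    c=cv2.resize(im[y:y+h,x:x+w],None,fx=k,fy=k,interpolation=cv2.INTER_CUBIC)
    for i in range(0,w,10):
        cv2.line(c,(i*k,0),(i*k,6),(0,0,0),1)
        if (x+i)%20==0: cv2.putText(c,str(x+i),(i*k,16),0,.35,(0,0,255),1)
    for i in range(0,h,10):
        cv2.line(c,(0,i*k),(6,i*k),(0,0,0),1)
        if (y+i)%20==0: cv2.putText(c,str(y+i),(8,i*k+4),0,.35,(0,0,255),1)
    return c
# top: four gouges, 40x70 each at 5x -> 2 rows?
a=np.hstack([crop(t,100,200,50,75,4),crop(t,405,225,50,75,4),crop(t,465,225,50,75,4),crop(t,510,160,50,75,4)])
b=np.zeros((300,800,3),np.uint8);c=crop(t,180,165,190,75+15,3);c=c[:300];b[:c.shape[0],:c.shape[1]]=c
cv2.imwrite("pics/tc.png",np.vstack([a,b]))
a=np.hstack([crop(s,255,160,80,50,5),crop(s,260,295,80,50,5)])
b=np.hstack([crop(s,265,340,80,50,5),np.zeros((250,400,3),np.uint8)]);q=crop(s,335,370,100,50,4);b[:200,400:]=q
cv2.imwrite("pics/sc.png",np.vstack([a,b]))
cv2.imwrite("pics/sb.png",crop(s,275,180,100,100,6))
```

```text
(no output)
```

View pics/tc.png

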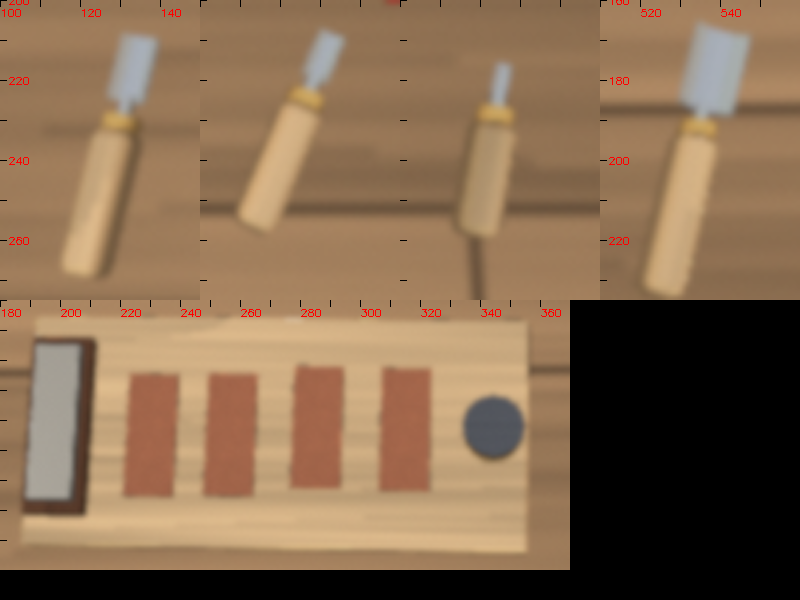

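View pics/sc.png

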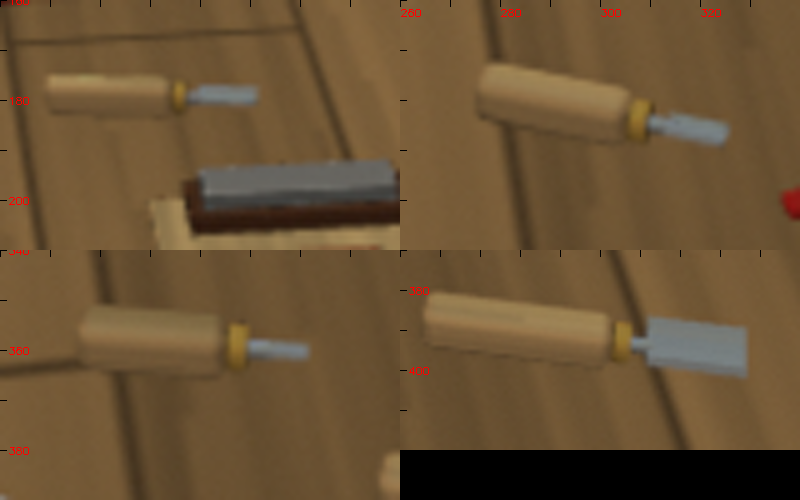

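View pics/sb.png

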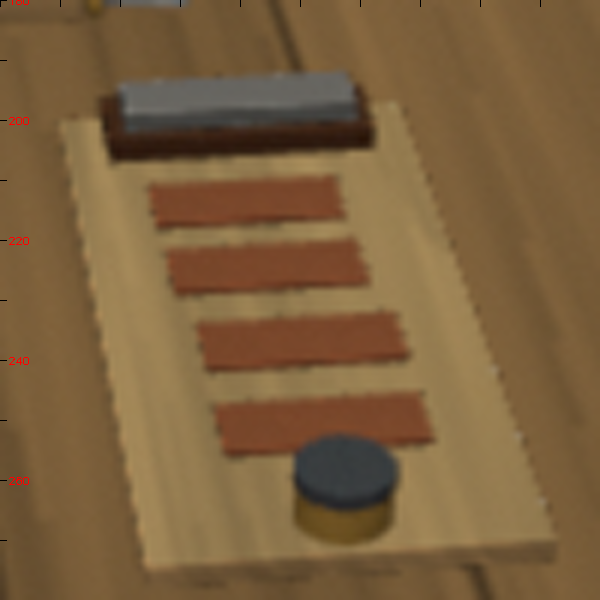

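The crops confirm the order. In the top view the gouges are, left to right, large (127,240), medium (428,258), small (487,262) and largest (534,200), judging by blade width. The stone is at the left (+y) end, and all four rest corners are clear in both views. Next I'll triangulate.

Create tri.py:
```python
import cv2,numpy as np
from plant import r, optics, finish_job
def cam(n):
    p=optics.camera_params(n);K=np.array([[p['fx'],0,p['cx']],[0,p['fy'],p['cy']],[0,0,1]])
    return K,cv2.Rodrigues(p['rvec'])[0],np.asarray(p['tvec']).reshape(3,1)
def tri(a,b):
    P=[K@np.hstack([R,t]) for K,R,t in(cam("top"),cam("side"))]
    X=cv2.triangulatePoints(P[0],P[1],np.float64(a).T,np.float64(b).T);return (X[:3]/X[3]).T
def plane(n,uv,z):
    K,R,t=cam(n);d=(R.T@np.linalg.inv(K)@np.c_[np.float64(uv),np.ones(len(uv))].T).T;c=(-R.T@t).ravel()
    return c+d*((z-c[2])/d[:,2])[:,None]
def un(p,x,y,k): return (np.float64(p)+.5)/k-.5+[x,y]
```

Run:
```python
from tri import *
np.set_printoptions(precision=4,suppress=True)
G={'large':(un([(141,36),(117,131),(79,273)],100,200,4),un([(257,95),(170,97),(47,94)],255,160,5),.080,.132),
'medium':(un([(131,34),(103,105),(55,223)],405,225,4),un([(327,133),(230,116),(80,90)],260,295,5),.07,.112),
'small':(un([(103,64),(96,122),(76,230)],465,225,4),un([(309,102),(226,95),(80,87)],265,340,5),.06,.092),
'largest':(un([(123,30),(99,135),(64,290)],510,160,4),un([(347,100),(211,91),(26,71)],335,370,4),.09,.152)}
for k,(a,b,h,L) in G.items():
    X=tri(a,b);t,j,bu=X
    print(k,'z',X[:,2],'handle',np.linalg.norm(j-bu),h,'all',np.linalg.norm(t-bu),L,'mid',(j+bu)/2,'yaw',np.arctan2(*(j-bu)[[1,0]]),np.arctan2(*(t-bu)[[1,0]]))
    for z in(.011,.022):
        Y=plane("top",a,z);print('   top z',z,(Y[1]+Y[2])/2,'side',plane("side",b,.011)[1:].mean(0))
T=np.array([(130,374),(180,376),(173,496),(123,495),(208,373),(258,374),(254,497),(203,495),(294,366),(344,367),(341,488),(290,487),(381,368),(431,369),(430,491),(378,490)])-[0,300]
S=np.array([(150,184),(338,176),(345,218),(157,228),(165,251),(357,239),(369,285),(175,294),(196,323),(401,312),(410,358),(205,371),(215,406),(420,394),(433,441),(224,455)]).reshape(4,4,2)[:,[1,2,3,0]].reshape(-1,2)
a=un(T,180,165,3);b=un(S,275,180,6)
X=tri(a,b).reshape(4,4,3);Y=plane("top",a,.016).reshape(4,4,3);Z=plane("side",b,.016).reshape(4,4,3)
for x,y,w in zip(X,Y,Z):
    d=y[0]+y[1]-y[2]-y[3]
    print('rest',x.mean(0),y.mean(0),w.mean(0),'len',np.linalg.norm(d)/2,'yaw',np.arctan2(d[1],d[0]))
```

```text
large z [0.0124 0.0088 0.0076] handle 0.07750132906812993 0.08 all 0.13138138789645717 0.132 mid [0.4935 0.4399 0.0082] yaw -0.19547158258900346 -0.1979120007792028
   top z 0.011 [0.4922 0.4385 0.011 ] side [0.4936 0.4348 0.011 ]
   top z 0.022 [0.4907 0.4332 0.022 ] side [0.4936 0.4348 0.011 ]
medium z [0.013  0.0132 0.0118] handle 0.06776602199405171 0.07 all 0.11010742452363888 0.112 mid [ 0.4583 -0.1982  0.0125] yaw -0.4097174329665857 -0.40441657301881156
   top z 0.011 [ 0.4586 -0.1986  0.011 ] side [ 0.4585 -0.1966  0.011 ]
   top z 0.022 [ 0.4575 -0.1962  0.022 ] side [ 0.4585 -0.1966  0.011 ]
small z [0.0114 0.0135 0.0123] handle 0.05816212244364977 0.06 all 0.09070880062704358 0.092 mid [ 0.4518 -0.325   0.0129] yaw -0.23286227697343542 -0.2205852451082328
   top z 0.011 [ 0.4523 -0.3257  0.011 ] side [ 0.4518 -0.3233  0.011 ]
   top z 0.022 [ 0.4512 -0.3219  0.022 ] side [ 0.4518 -0.3233  0.011 ]
largest z [0.0161 0.0135 0.0127] handle 0.08701414332651888 0.09 all 0.14868733879308932 0.152 mid [ 0.5697 -0.4241  0.0131] yaw -0.28584525817685186 -0.27930617337494684
   top z 0.011 [ 0.571  -0.4252  0.011 ] side [ 0.5698 -0.4225  0.011 ]
   top z 0.022 [ 0.5685 -0.4201  0.022 ] side [ 0.5698 -0.4225  0.011 ]
rest [0.5811 0.2131 0.0134] [0.5788 0.2125 0.016 ] [0.5813 0.2094 0.016 ] len 0.08851063379721391 yaw -0.019100983340811752
rest [0.5808 0.156  0.0133] [0.579  0.1556 0.016 ] [0.5807 0.1521 0.016 ] len 0.08983154875381272 yaw -0.00865279564136473
rest [0.5864 0.0939 0.0138] [0.5844 0.0937 0.016 ] [0.5866 0.0909 0.016 ] len 0.08875754966236044 yaw -0.012363531048574098
rest [0.584  0.031  0.0136] [0.5823 0.0309 0.016 ] [0.5839 0.0278 0.016 ] len 0.08926504647408508 yaw -0.01168296831245302
```

Heights, lengths and spacing match the given sizes, so the points are sound. The red toolbox may be close to the large gouge, so I'll check its edge against the gripper body and write a helper that works out shifts.

Create d.py:
```python
# usage: d.py x y z yaw(of gouge axis): shift and turn in tool axes to bring the TCP there, pointing down
import sys,numpy as np
from scipy.spatial.transform import Rotation as R
from plant import r, optics, finish_job
x,y,z,yaw=map(float,sys.argv[1:]);s=r.get_state();C=R.from_quat(s['eef_rot'])
best=min(((C.inv()*R.from_matrix(np.c_[[-np.cos(a),-np.sin(a),0],[-np.sin(a),np.cos(a),0],[0,0,-1]])).as_rotvec() for a in(yaw,yaw+np.pi)),key=np.linalg.norm)
print('shift',(C.inv().apply(np.array([x,y,z])-s['tool_pos'])).round(4),'turn',best.round(3),'at',s['tool_pos'].round(4),'q',s['q'].round(2),'t',round(s['clock'],1))
```

Run:
```python
from tri import *
np.set_printoptions(precision=3,suppress=True)
print(plane("top",[(52,228),(52,305)],0),plane("side",[(231,159),(291,155)],0))
print(tri([(22,214),(24,316)],[(288,128),(227,132)]))
```

```bash
python3 d.py .493 .437 .10 -.197
```

```text
[[0.543 0.608 0.   ]
 [0.376 0.59  0.   ]] [[0.36  0.612 0.   ]
 [0.563 0.62  0.   ]]
[[0.551 0.6   0.107]
 [0.353 0.565 0.117]]
shift [-0.3294 -0.0537  0.1381] turn [-0.002  0.    -0.125] at [0.1975 0.5924 0.238 ] q [-1.22  0.69 -0.19  1.57  0.16  0.9  -0.22] t 0.1
```

The rows are not in the units I measure in: shifts go in shares of 0.75 m and turns go in shares of 180 degrees. I convert before sending: -0.33 m / 0.75 = -0.44, -0.16 m / 0.75 = -0.2133, -0.125 rad / 3.1416 = -0.0398.

>>> shift_gripper(motion={"plan":[[0.6, -0.1067, -0.0133, 0.04, 0, 0, -0.0095], [0.6, -0.2133, -0.04, 0.08, 0, 0, -0.0191], [0.6, -0.2133, -0.04, 0.08, 0, 0, -0.0191], [0.6, -0.32, -0.0533, 0.1333, 0, 0, -0.0318], [0.6, -0.32, -0.0533, 0.1333, 0, 0, -0.0318], [0.6, -0.44, -0.072, 0.184, 0, 0, -0.0398], [0.6, -0.44, -0.072, 0.184, 0, 0, -0.0398], [0.6, -0.44, -0.072, 0.184, 0, 0, -0.0398], [0.6, -0.44, -0.072, 0.184, 0, 0, -0.0398]]}, clamp_n=25)

```text
clock: 1.0
tool_pos: [0.4957, 0.4342, 0.099]
eef_rot: [0.101, 0.995, -0.002, -0.0]
contact_force: [-0.1, -0.4, -0.4]
opening: 0.6
finger_force: 0.0
```

```bash
python3 d.py .493 .437 .005 -.197
```

```text
shift [0.0033 0.0025 0.094 ] turn [-0.003  0.    -0.005] at [0.4957 0.4342 0.099 ] q [-0.67  0.91 -0.24  1.56  0.29  0.71  0.33] t 1.0
```

In the tool's units: 0.093 m / 0.75 = 0.124, 0.08 m / 0.75 = 0.1067.

>>> shift_gripper(motion={"plan":[[0.6, 0.004, 0.0027, 0.04, 0, 0, 0], [0.6, 0.004, 0.0027, 0.08, 0, 0, 0], [0.6, 0.004, 0.0027, 0.1067, 0, 0, 0], [0.6, 0.004, 0.0027, 0.124, 0, 0, 0], [0.6, 0.004, 0.0027, 0.124, 0, 0, 0], [0, 0.004, 0.0027, 0.124, 0, 0, 0], [0, 0.004, 0.0027, 0.124, 0, 0, 0], [0, 0.004, 0.0027, 0.124, 0, 0, 0], [0, 0.004, 0.0027, 0.124, 0, 0, 0], [0, 0.004, 0.0027, 0.124, 0, 0, 0]]}, clamp_n=25)

```text
clock: 2.0
tool_pos: [0.4915, 0.44, 0.0085]
eef_rot: [0.098, 0.995, 0.0, 0.0]
contact_force: [-0.2, -1.6, 3.6]
opening: 0.246
finger_force: 25.0
```

```bash
python3 d.py .5855 .093 .12 -.012
```

```text
shift [-0.1602 -0.3218 -0.1116] turn [ 0.001  0.001 -0.185] at [0.4915 0.44   0.0085] q [-0.7   1.04 -0.2   1.57  0.33  0.56  0.29] t 2.0
```

In the tool's units: -0.322 m / 0.75 = -0.4293, -0.11 m / 0.75 = -0.1467, -0.05 rad / 3.1416 = -0.0159.

>>> shift_gripper(motion={"plan":[[0, 0, 0, -0.04, 0, 0, 0], [0, 0, 0, -0.0933, 0, 0, 0], [0, -0.0267, -0.04, -0.1467, 0, 0, -0.0064], [0, -0.0533, -0.0933, -0.1467, 0, 0, -0.0159], [0, -0.08, -0.1533, -0.1467, 0, 0, -0.0255], [0, -0.1067, -0.2133, -0.1467, 0, 0, -0.0318], [0, -0.1333, -0.2667, -0.1467, 0, 0, -0.0414], [0, -0.16, -0.3267, -0.1467, 0, 0, -0.0477], [0, -0.1867, -0.3867, -0.1467, 0, 0, -0.0541], [0, -0.2133, -0.4293, -0.1467, 0, 0, -0.0589]]})

```text
clock: 3.0
tool_pos: [0.5849, 0.0883, 0.1176]
eef_rot: [0.007, 1.0, -0.001, -0.001]
contact_force: [1.7, 1.1, -0.3]
opening: 0.246
finger_force: 25.0
```

>>> shift_gripper(motion={"plan":[[0, 0, 0, 0, 0, 0, 0], [0, 0, 0, 0, 0, 0, 0]]})

```text
clock: 3.2
tool_pos: [0.5853, 0.0918, 0.1176]
eef_rot: [0.007, 1.0, 0.0, 0.0]
contact_force: [0.3, 0.6, -0.8]
opening: 0.246
finger_force: 25.0
```

```bash
python3 d.py .5855 .093 .025 -.012
```

Run:
```python
from plant import r, optics, finish_job
import cv2
cv2.imwrite("pics/a1.png",cv2.resize(optics.snapshot("side")[130:330,200:460,::-1],None,fx=2.5,fy=2.5))
```

```text
shift [-0.0002  0.0012  0.0926] turn [ 0.     0.    -0.003] at [0.5853 0.0918 0.1176] q [-0.03  0.83 -0.35  1.76  0.44  0.63  0.91] t 3.2
```

View pics/a1.png

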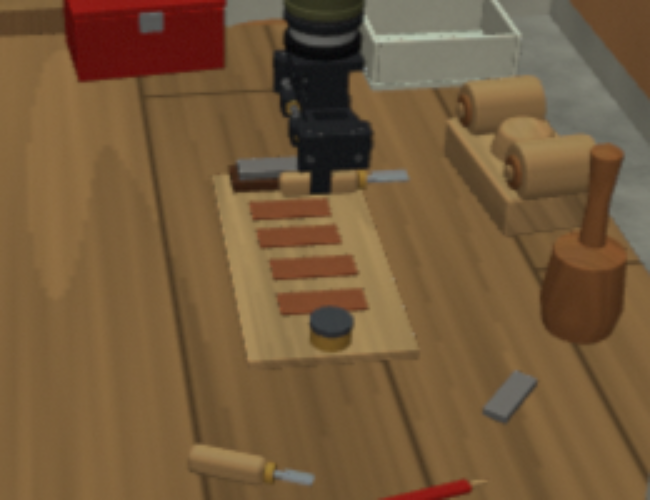

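The large gouge is held level. Its handle runs from columns 280 to 357 with the fingers at 320, so it is gripped at the middle. Now I'll lower it onto the third rest.

In the tool's units: 0.092 m / 0.75 = 0.1227, 0.085 m / 0.75 = 0.1133.

>>> shift_gripper(motion={"plan":[[0, 0, 0.0013, 0.0533, 0, 0, 0], [0, 0, 0.0013, 0.0933, 0, 0, 0], [0, 0, 0.0013, 0.1133, 0, 0, 0], [0, 0, 0.0013, 0.1227, 0, 0, 0], [0, 0, 0.0013, 0.1227, 0, 0, 0]]})

```text
clock: 3.75
tool_pos: [0.5849, 0.0953, 0.0257]
eef_rot: [0.005, 1.0, 0.0, -0.0]
contact_force: [-0.4, -0.5, -0.9]
opening: 0.242
finger_force: 25.0
```

```bash
python3 d.py .5855 .093 .0245 -.012
```

```text
shift [-0.0006 -0.0023  0.0012] turn [ 0.001 -0.     0.002] at [0.5849 0.0953 0.0257] q [-0.09  0.97 -0.27  1.79  0.52  0.46  0.85] t 3.8
```

In the tool's units: -0.1 m / 0.75 = -0.1333, -0.06 m / 0.75 = -0.08.

>>> shift_gripper(motion={"plan":[[0, 0, -0.0013, 0.0013, 0, 0, 0], [0, 0, -0.0013, 0.0013, 0, 0, 0], [0.3, 0, -0.0013, 0.0013, 0, 0, 0], [0.42, 0, -0.0013, 0.0013, 0, 0, 0], [0.42, 0, -0.0013, 0.0013, 0, 0, 0], [0.42, 0, -0.0013, -0.0267, 0, 0, 0], [0.42, 0, -0.0013, -0.08, 0, 0, 0], [0.42, 0, -0.0013, -0.1333, 0, 0, 0]]})

```text
clock: 4.55
tool_pos: [0.5844, 0.0927, 0.1264]
eef_rot: [0.006, 1.0, -0.0, -0.001]
contact_force: [0.6, 0.2, 0.9]
opening: 0.421
finger_force: 0.0
```

```bash
python3 d.py .452 -.3245 .11 -.226
```

```text
shift [ 0.1275 -0.4187  0.0167] turn [-0.    -0.002  0.214] at [0.5844 0.0927 0.1264] q [-0.03  0.81 -0.36  1.76  0.44  0.65  0.92] t 4.5
```

Next is the small gouge.

In the tool's units: -0.419 m / 0.75 = -0.5587, -0.378 m / 0.75 = -0.504, 0.214 rad / 3.1416 = 0.0681.

>>> shift_gripper(motion={"plan":[[0.6, 0.0173, -0.056, 0, 0, 0, 0.0064], [0.6, 0.0347, -0.112, 0, 0, 0, 0.0127], [0.6, 0.052, -0.168, 0, 0, 0, 0.0191], [0.6, 0.0693, -0.224, 0, 0, 0, 0.0255], [0.6, 0.0867, -0.28, 0, 0, 0, 0.0318], [0.6, 0.104, -0.336, 0, 0, 0, 0.0414], [0.6, 0.1213, -0.392, 0, 0, 0, 0.0477], [0.6, 0.1387, -0.448, 0, 0, 0, 0.0541], [0.6, 0.156, -0.504, 0.0133, 0, 0, 0.0605], [0.6, 0.17, -0.5587, 0.0227, 0, 0, 0.0681]]})

```text
clock: 5.55
tool_pos: [0.4515, -0.3266, 0.1086]
eef_rot: [0.113, 0.994, -0.0, -0.0]
contact_force: [0.8, 0.9, -0.1]
opening: 0.6
finger_force: 0.0
```

>>> shift_gripper(motion={"plan":[[0.6, 0, 0, 0, 0, 0, 0], [0.6, 0, 0, 0, 0, 0, 0], [0.6, 0, 0, 0, 0, 0, 0]]})

```text
clock: 5.85
tool_pos: [0.4536, -0.323, 0.109]
eef_rot: [0.112, 0.994, 0.001, 0.0]
contact_force: [0.1, -1.2, 0.3]
opening: 0.597
finger_force: 0.0
```

```bash
python3 d.py .452 -.3245 .006 -.226
```

```text
shift [ 0.0013 -0.002   0.103 ] turn [0.001 0.001 0.002] at [ 0.4536 -0.323   0.109 ] q [ 0.76  0.81 -0.37  1.87  0.52  0.55  1.39] t 5.8
```

In the tool's units: 0.102 m / 0.75 = 0.136, 0.09 m / 0.75 = 0.12.

>>> shift_gripper(motion={"plan":[[0.6, 0.0013, -0.0027, 0.0533, 0, 0, 0], [0.6, 0.0013, -0.0027, 0.0933, 0, 0, 0], [0.6, 0.0013, -0.0027, 0.12, 0, 0, 0], [0.6, 0.0013, -0.0027, 0.136, 0, 0, 0], [0.6, 0.0013, -0.0027, 0.136, 0, 0, 0], [0, 0.0013, -0.0027, 0.136, 0, 0, 0], [0, 0.0013, -0.0027, 0.136, 0, 0, 0], [0, 0.0013, -0.0027, 0.136, 0, 0, 0], [0, 0.0013, -0.0027, 0.136, 0, 0, 0], [0, 0.0013, -0.0027, 0.136, 0, 0, 0]]}, clamp_n=25)

```text
clock: 6.85
tool_pos: [0.4516, -0.3266, 0.0074]
eef_rot: [0.113, 0.994, -0.0, 0.001]
contact_force: [-0.0, 0.8, 5.0]
opening: 0.25
finger_force: 25.0
```

```bash
python3 d.py .58 .2115 .12 -.015
```

```text
shift [-0.0047  0.5531 -0.1127] turn [-0.     0.001 -0.211] at [ 0.4516 -0.3266  0.0074] q [ 0.68  0.97 -0.24  1.9   0.62  0.34  1.3 ] t 6.8
```

In the tool's units: 0.335 m / 0.75 = 0.4467, 0.29 m / 0.75 = 0.3867, -0.15 rad / 3.1416 = -0.0477.

>>> shift_gripper(motion={"plan":[[0, 0, 0, -0.04, 0, 0, 0], [0, 0, 0, -0.0933, 0, 0, 0], [0, 0, 0.0267, -0.1467, 0, 0, -0.0032], [0, 0, 0.0867, -0.1507, 0, 0, -0.0095], [0, 0, 0.1467, -0.1507, 0, 0, -0.0159], [0, 0, 0.2067, -0.1507, 0, 0, -0.0223], [0, 0, 0.2667, -0.1507, 0, 0, -0.0286], [0, 0, 0.3267, -0.1507, 0, 0, -0.035], [0, 0, 0.3867, -0.1507, 0, 0, -0.0414], [0, 0, 0.4467, -0.1507, 0, 0, -0.0477]]})

```text
clock: 7.85
tool_pos: [0.5263, 0.0018, 0.1198]
eef_rot: [0.038, 0.999, -0.0, -0.0]
contact_force: [1.2, -0.6, -0.9]
opening: 0.244
finger_force: 25.0
```

```bash
python3 d.py .58 .2115 .12 -.015
```

```text
shift [-0.0378  0.2132 -0.0003] turn [-0.   -0.   -0.06] at [0.5263 0.0018 0.1198] q [ 0.11  0.76 -0.32  1.96  0.48  0.5   0.93] t 7.8
```

In the tool's units: 0.213 m / 0.75 = 0.284, 0.18 m / 0.75 = 0.24, -0.06 rad / 3.1416 = -0.0191.

>>> shift_gripper(motion={"plan":[[0, -0.0107, 0.06, 0, 0, 0, -0.0032], [0, -0.0213, 0.12, 0, 0, 0, -0.0064], [0, -0.032, 0.18, 0, 0, 0, -0.0127], [0, -0.0427, 0.24, 0, 0, 0, -0.0159], [0, -0.0507, 0.284, 0, 0, 0, -0.0191], [0, -0.0507, 0.284, 0, 0, 0, -0.0191], [0, -0.0507, 0.284, 0, 0, 0, -0.0191], [0, -0.0507, 0.284, 0, 0, 0, -0.0191]]})

```text
clock: 8.65
tool_pos: [0.58, 0.2073, 0.1194]
eef_rot: [0.009, 1.0, -0.001, -0.0]
contact_force: [-0.1, -0.4, -0.2]
opening: 0.245
finger_force: 25.0
```

```bash
python3 d.py .58 .2115 .0235 -.015
```

Run:
```python
from plant import r, optics, finish_job
import cv2
cv2.imwrite("pics/a2.png",cv2.resize(optics.snapshot("side")[130:330,200:460,::-1],None,fx=2.5,fy=2.5))
```

```text
shift [-0.0001  0.0044  0.0959] turn [-0.002 -0.001 -0.003] at [0.58   0.2073 0.1194] q [-0.23  0.85 -0.34  1.69  0.41  0.68  0.77] t 8.7
```

View pics/a2.png

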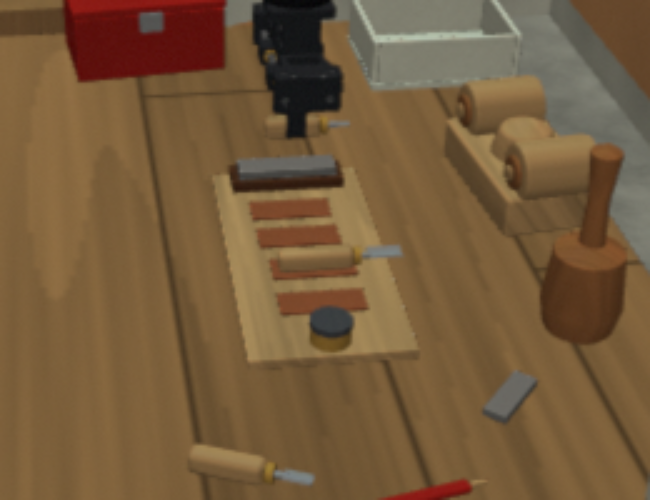

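The large gouge lies on the third rest, handle at columns 277–355. The small one is held level with its handle at 265–320 and the fingers at 296.

In the tool's units: 0.094 m / 0.75 = 0.1253, 0.003 m / 0.75 = 0.004.

>>> shift_gripper(motion={"plan":[[0, 0, 0.004, 0.0533, 0, 0, 0], [0, 0, 0.004, 0.0933, 0, 0, 0], [0, 0, 0.004, 0.1147, 0, 0, 0], [0, 0, 0.004, 0.1253, 0, 0, 0], [0, 0, 0.004, 0.1253, 0, 0, 0], [0, 0, 0.004, 0.1253, 0, 0, 0]]})

```text
clock: 9.3
tool_pos: [0.5811, 0.2127, 0.0268]
eef_rot: [0.008, 1.0, 0.0, 0.001]
contact_force: [-0.6, -0.4, 0.7]
opening: 0.249
finger_force: 25.0
```

```bash
python3 d.py .58 .2115 .0235 -.015
```

```text
shift [ 0.0011 -0.0013  0.0033] turn [ 0.001  0.002 -0.001] at [0.5811 0.2127 0.0268] q [-0.28  0.98 -0.27  1.71  0.47  0.51  0.71] t 9.3
```

In the tool's units: -0.1 m / 0.75 = -0.1333, -0.06 m / 0.75 = -0.08.

>>> shift_gripper(motion={"plan":[[0, 0.0013, -0.0013, 0.0027, 0, 0, 0], [0, 0.0013, -0.0013, 0.004, 0, 0, 0], [0, 0.0013, -0.0013, 0.004, 0, 0, 0], [0.3, 0.0013, -0.0013, 0.004, 0, 0, 0], [0.4, 0.0013, -0.0013, 0.004, 0, 0, 0], [0.4, 0.0013, -0.0013, 0.004, 0, 0, 0], [0.4, 0.0013, -0.0013, -0.0267, 0, 0, 0], [0.4, 0.0013, -0.0013, -0.08, 0, 0, 0], [0.4, 0.0013, -0.0013, -0.1333, 0, 0, 0]]})

```text
clock: 10.2
tool_pos: [0.5785, 0.2115, 0.1262]
eef_rot: [0.008, 1.0, -0.0, -0.001]
contact_force: [0.7, -0.1, 0.6]
opening: 0.398
finger_force: 0.0
```

```bash
python3 d.py .4585 -.198 .11 -.407
```

```text
shift [ 0.1136 -0.4113  0.0167] turn [-0.001 -0.002  0.391] at [0.5785 0.2115 0.1262] q [-0.23  0.84 -0.35  1.68  0.4   0.7   0.77] t 10.2
```

Next is the medium gouge.

In the tool's units: -0.411 m / 0.75 = -0.548, -0.37 m / 0.75 = -0.4933, 0.391 rad / 3.1416 = 0.1245.

>>> shift_gripper(motion={"plan":[[0.6, 0.0147, -0.0547, 0, 0, 0, 0.0127], [0.6, 0.0293, -0.1093, 0, 0, 0, 0.0255], [0.6, 0.044, -0.164, 0, 0, 0, 0.0382], [0.6, 0.0587, -0.2187, 0, 0, 0, 0.0509], [0.6, 0.0733, -0.2733, 0, 0, 0, 0.0637], [0.6, 0.088, -0.328, 0, 0, 0, 0.0764], [0.6, 0.1027, -0.3827, 0, 0, 0, 0.0891], [0.6, 0.12, -0.4373, 0.0133, 0, 0, 0.1019], [0.6, 0.1333, -0.4933, 0.0133, 0, 0, 0.1146], [0.6, 0.1515, -0.548, 0.0227, 0, 0, 0.1245]]})

```text
clock: 11.2
tool_pos: [0.4595, -0.1992, 0.109]
eef_rot: [0.203, 0.979, 0.0, 0.001]
contact_force: [1.2, -0.7, 0.5]
opening: 0.601
finger_force: 0.0
```

>>> shift_gripper(motion={"plan":[[0.6, 0, 0, 0, 0, 0, 0], [0.6, 0, 0, 0, 0, 0, 0], [0.6, 0, 0, 0, 0, 0, 0]]})

```text
clock: 11.5
tool_pos: [0.46, -0.1959, 0.1089]
eef_rot: [0.201, 0.98, 0.001, 0.0]
contact_force: [0.2, 0.8, -0.4]
opening: 0.604
finger_force: 0.0
```

```bash
python3 d.py .4585 -.198 .006 -.407
```

```text
shift [ 0.0007 -0.0027  0.1029] turn [0.002 0.001 0.002] at [ 0.46   -0.1959  0.1089] q [ 0.47  0.75 -0.26  2.05  0.48  0.4   1.  ] t 11.5
```

In the tool's units: 0.102 m / 0.75 = 0.136, 0.09 m / 0.75 = 0.12.

>>> shift_gripper(motion={"plan":[[0.6, 0.0013, -0.0027, 0.0533, 0, 0, 0], [0.6, 0.0013, -0.0027, 0.0933, 0, 0, 0], [0.6, 0.0013, -0.0027, 0.12, 0, 0, 0], [0.6, 0.0013, -0.0027, 0.136, 0, 0, 0], [0.6, 0.0013, -0.0027, 0.136, 0, 0, 0], [0, 0.0013, -0.0027, 0.136, 0, 0, 0], [0, 0.0013, -0.0027, 0.136, 0, 0, 0], [0, 0.0013, -0.0027, 0.136, 0, 0, 0], [0, 0.0013, -0.0027, 0.136, 0, 0, 0], [0, 0.0013, -0.0027, 0.136, 0, 0, 0]]}, clamp_n=25)

```text
clock: 12.5
tool_pos: [0.458, -0.199, 0.0074]
eef_rot: [0.202, 0.979, 0.0, 0.001]
contact_force: [-0.2, 1.3, 5.4]
opening: 0.243
finger_force: 25.0
```

```bash
python3 d.py .58 .1545 .12 -.012
```

```text
shift [ 0.0277  0.373  -0.1125] turn [ 0.     0.001 -0.395] at [ 0.458  -0.199   0.0074] q [ 0.37  0.95 -0.09  2.08  0.56  0.14  0.92] t 12.5
```

In the tool's units: 0.335 m / 0.75 = 0.4467, 0.29 m / 0.75 = 0.3867, -0.37 rad / 3.1416 = -0.1178.

>>> shift_gripper(motion={"plan":[[0, 0, 0, -0.04, 0, 0, 0], [0, 0, 0, -0.0933, 0, 0, 0], [0, 0, 0.0267, -0.1467, 0, 0, -0.0095], [0, 0.0067, 0.0867, -0.1507, 0, 0, -0.0255], [0, 0.0133, 0.1467, -0.1507, 0, 0, -0.0414], [0, 0.02, 0.2067, -0.1507, 0, 0, -0.0573], [0, 0.0267, 0.2667, -0.1507, 0, 0, -0.0732], [0, 0.0267, 0.3267, -0.1507, 0, 0, -0.0891], [0, 0.0333, 0.3867, -0.1507, 0, 0, -0.105], [0, 0.0333, 0.4467, -0.1507, 0, 0, -0.1178]]})

```text
clock: 13.5
tool_pos: [0.5666, 0.1203, 0.1197]
eef_rot: [0.017, 1.0, -0.0, -0.001]
contact_force: [1.0, -0.3, -1.0]
opening: 0.246
finger_force: 25.0
```

```bash
python3 d.py .58 .1545 .12 -.012
```

```text
shift [-0.0122  0.0347 -0.0004] turn [-0.001 -0.001 -0.022] at [0.5666 0.1203 0.1197] q [-0.08  0.81 -0.36  1.8   0.45  0.61  0.82] t 13.5
```

In the tool's units: 0.034 m / 0.75 = 0.0453, -0.012 m / 0.75 = -0.016, -0.02 rad / 3.1416 = -0.0064.

>>> shift_gripper(motion={"plan":[[0, -0.016, 0.0453, 0, 0, 0, -0.0064], [0, -0.016, 0.0453, 0, 0, 0, -0.0064], [0, -0.016, 0.0453, 0, 0, 0, -0.0064], [0, -0.016, 0.0453, 0, 0, 0, -0.0064]]})

```text
clock: 13.9
tool_pos: [0.5796, 0.15, 0.1193]
eef_rot: [0.009, 1.0, -0.001, -0.001]
contact_force: [0.2, -0.6, 0.0]
opening: 0.244
finger_force: 25.0
```

```bash
python3 d.py .58 .1545 .0235 -.012
```

Run:
```python
from plant import r, optics, finish_job
import cv2
cv2.imwrite("pics/a3.png",cv2.resize(optics.snapshot("side")[130:330,200:460,::-1],None,fx=2.5,fy=2.5))
```

```text
shift [-0.0004  0.0048  0.0958] turn [-0.002 -0.001 -0.007] at [0.5796 0.15   0.1193] q [-0.13  0.83 -0.36  1.74  0.45  0.65  0.81] t 13.9
```

View pics/a3.png

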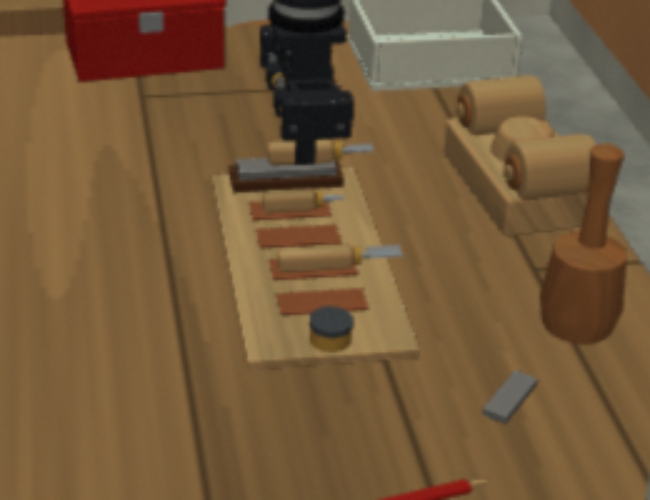

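The small gouge rests on the first rest, handle at columns 262–318. The medium one is held at its middle.

In the tool's units: 0.094 m / 0.75 = 0.1253, 0.086 m / 0.75 = 0.1147.

>>> shift_gripper(motion={"plan":[[0, 0, 0.004, 0.0533, 0, 0, 0], [0, 0, 0.004, 0.0933, 0, 0, 0], [0, 0, 0.004, 0.1147, 0, 0, 0], [0, 0, 0.004, 0.1253, 0, 0, 0], [0, 0, 0.004, 0.1253, 0, 0, 0], [0, 0, 0.004, 0.1253, 0, 0, 0]]})

```text
clock: 14.55
tool_pos: [0.5811, 0.1552, 0.0267]
eef_rot: [0.009, 1.0, 0.0, 0.001]
contact_force: [-0.0, 0.7, 0.2]
opening: 0.245
finger_force: 25.0
```

```bash
python3 d.py .58 .1545 .0235 -.012
```

```text
shift [ 0.0011 -0.0007  0.0032] turn [ 0.001  0.002 -0.005] at [0.5811 0.1552 0.0267] q [-0.18  0.97 -0.28  1.76  0.52  0.48  0.75] t 14.6
```

In the tool's units: -0.1 m / 0.75 = -0.1333, -0.06 m / 0.75 = -0.08.

>>> shift_gripper(motion={"plan":[[0, 0.0013, -0.0013, 0.0027, 0, 0, 0], [0, 0.0013, -0.0013, 0.004, 0, 0, 0], [0, 0.0013, -0.0013, 0.004, 0, 0, 0], [0.3, 0.0013, -0.0013, 0.004, 0, 0, 0], [0.38, 0.0013, -0.0013, 0.004, 0, 0, 0], [0.38, 0.0013, -0.0013, 0.004, 0, 0, 0], [0.38, 0.0013, -0.0013, -0.0267, 0, 0, 0], [0.38, 0.0013, -0.0013, -0.08, 0, 0, 0], [0.38, 0.0013, -0.0013, -0.1333, 0, 0, 0]]})

```text
clock: 15.45
tool_pos: [0.5786, 0.1541, 0.1263]
eef_rot: [0.008, 1.0, -0.0, -0.001]
contact_force: [1.7, -0.0, 0.4]
opening: 0.381
finger_force: 0.0
```

```bash
python3 d.py .57 -.4235 .11 -.282
```

```text
shift [-0.0009 -0.5776  0.0165] turn [-0.001 -0.002  0.266] at [0.5786 0.1541 0.1263] q [-0.13  0.82 -0.37  1.73  0.44  0.67  0.81] t 15.4
```

Last is the largest gouge.

In the tool's units: -0.45 m / 0.75 = -0.6, -0.405 m / 0.75 = -0.54, 0.2 rad / 3.1416 = 0.0637.

>>> shift_gripper(motion={"plan":[[0.4, 0, -0.06, 0, 0, 0, 0.0064], [0.4, 0, -0.12, 0, 0, 0, 0.0127], [0.4, 0.0133, -0.18, 0, 0, 0, 0.0191], [0.4, 0.0133, -0.24, 0, 0, 0, 0.0255], [0.6, 0.0133, -0.3, 0, 0, 0, 0.0318], [0.6, 0.0133, -0.36, 0, 0, 0, 0.0382], [0.6, 0.0133, -0.42, 0, 0, 0, 0.0446], [0.6, 0.0133, -0.48, 0, 0, 0, 0.0509], [0.6, 0.0133, -0.54, 0, 0, 0, 0.0573], [0.6, 0.0133, -0.6, 0, 0, 0, 0.0637]]})

```text
clock: 16.45
tool_pos: [0.5614, -0.2974, 0.1256]
eef_rot: [0.109, 0.994, 0.0, -0.0]
contact_force: [0.2, -0.3, -0.1]
opening: 0.602
finger_force: 0.0
```

```bash
python3 d.py .57 -.4235 .11 -.282
```

```text
shift [-0.0356 -0.1212  0.0156] turn [ 0.    -0.     0.064] at [ 0.5614 -0.2974  0.1256] q [ 0.64  0.87 -0.42  1.62  0.47  0.76  1.36] t 16.4
```

In the tool's units: -0.122 m / 0.75 = -0.1627, -0.08 m / 0.75 = -0.1067, 0.064 rad / 3.1416 = 0.0204.

>>> shift_gripper(motion={"plan":[[0.6, -0.016, -0.0533, 0, 0, 0, 0.0064], [0.6, -0.032, -0.1067, 0.0133, 0, 0, 0.0127], [0.6, -0.048, -0.1627, 0.02, 0, 0, 0.0204], [0.6, -0.048, -0.1627, 0.02, 0, 0, 0.0204], [0.6, -0.048, -0.1627, 0.02, 0, 0, 0.0204], [0.6, -0.048, -0.1627, 0.02, 0, 0, 0.0204]]})

```text
clock: 17.05
tool_pos: [0.5712, -0.4205, 0.1106]
eef_rot: [0.139, 0.99, 0.001, -0.0]
contact_force: [0.3, 0.3, 0.2]
opening: 0.6
finger_force: 0.0
```

```bash
python3 d.py .57 -.4235 .006 -.282
```

```text
shift [ 0.0003 -0.0034  0.1046] turn [ 0.002 -0.     0.003] at [ 0.5712 -0.4205  0.1106] q [ 0.77  0.98 -0.42  1.37  0.45  0.89  1.52] t 17.1
```

In the tool's units: 0.103 m / 0.75 = 0.1373, 0.09 m / 0.75 = 0.12.

>>> shift_gripper(motion={"plan":[[0.6, 0, -0.004, 0.0533, 0, 0, 0], [0.6, 0, -0.004, 0.0933, 0, 0, 0], [0.6, 0, -0.004, 0.12, 0, 0, 0], [0.6, 0, -0.004, 0.1373, 0, 0, 0], [0.6, 0, -0.004, 0.1373, 0, 0, 0], [0, 0, -0.004, 0.1373, 0, 0, 0], [0, 0, -0.004, 0.1373, 0, 0, 0], [0, 0, -0.004, 0.1373, 0, 0, 0], [0, 0, -0.004, 0.1373, 0, 0, 0], [0, 0, -0.004, 0.1373, 0, 0, 0]]}, clamp_n=25)

```text
clock: 18.05
tool_pos: [0.5706, -0.4252, 0.0087]
eef_rot: [0.14, 0.99, 0.0, 0.001]
contact_force: [0.3, 1.2, 3.8]
opening: 0.249
finger_force: 25.0
```

```bash
python3 d.py .583 .0305 .12 -.012
```

```text
shift [ 0.1142  0.4413 -0.1113] turn [ 0.     0.002 -0.269] at [ 0.5706 -0.4252  0.0087] q [ 0.75  1.11 -0.38  1.38  0.51  0.74  1.48] t 18.1
```

In the tool's units: 0.335 m / 0.75 = 0.4467, 0.29 m / 0.75 = 0.3867, -0.21 rad / 3.1416 = -0.0668.

>>> shift_gripper(motion={"plan":[[0, 0, 0, -0.04, 0, 0, 0], [0, 0, 0, -0.0933, 0, 0, 0], [0, 0.0067, 0.0267, -0.1467, 0, 0, -0.0032], [0, 0.0267, 0.0867, -0.1493, 0, 0, -0.0127], [0, 0.04, 0.1467, -0.1493, 0, 0, -0.0223], [0, 0.0533, 0.2067, -0.1493, 0, 0, -0.0318], [0, 0.0667, 0.2667, -0.1493, 0, 0, -0.0414], [0, 0.0867, 0.3267, -0.1493, 0, 0, -0.0509], [0, 0.1, 0.3867, -0.1493, 0, 0, -0.0605], [0, 0.12, 0.4467, -0.1493, 0, 0, -0.0668]]})

```text
clock: 19.05
tool_pos: [0.5765, -0.0773, 0.1198]
eef_rot: [0.035, 0.999, -0.0, 0.0]
contact_force: [0.9, 0.5, -1.3]
opening: 0.245
finger_force: 25.0
```

```bash
python3 d.py .583 .0305 .12 -.012
```

```text
shift [ 0.0011  0.108  -0.0002] turn [-0.     0.001 -0.058] at [ 0.5765 -0.0773  0.1198] q [ 0.28  0.82 -0.39  1.79  0.5   0.63  1.09] t 19.1
```

In the tool's units: 0.107 m / 0.75 = 0.1427, 0.08 m / 0.75 = 0.1067, -0.058 rad / 3.1416 = -0.0185.

>>> shift_gripper(motion={"plan":[[0, 0, 0.0533, 0, 0, 0, -0.0064], [0, 0, 0.1067, 0, 0, 0, -0.0127], [0, 0.0013, 0.1427, 0, 0, 0, -0.0185], [0, 0.0013, 0.1427, 0, 0, 0, -0.0185], [0, 0.0013, 0.1427, 0, 0, 0, -0.0185], [0, 0.0013, 0.1427, 0, 0, 0, -0.0185]]})

```text
clock: 19.65
tool_pos: [0.5826, 0.0258, 0.1195]
eef_rot: [0.008, 1.0, -0.001, -0.0]
contact_force: [-0.2, -0.5, -0.3]
opening: 0.247
finger_force: 25.0
```

```bash
python3 d.py .583 .0305 .0245 -.012
```

Run:
```python
from plant import r, optics, finish_job
import cv2
cv2.imwrite("pics/a4.png",cv2.resize(optics.snapshot("side")[130:330,200:460,::-1],None,fx=2.5,fy=2.5))
```

```text
shift [-0.0004  0.0049  0.095 ] turn [-0.002 -0.001 -0.003] at [0.5826 0.0258 0.1195] q [ 0.1   0.82 -0.39  1.79  0.49  0.63  0.98] t 19.6
```

View pics/a4.png

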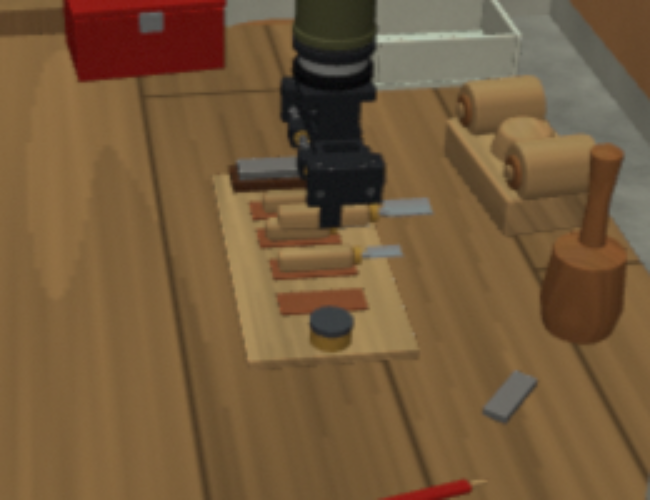

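The largest gouge is held level. Its handle runs from columns 277 to 371 (middle 324) with the fingers at about 331, so I'll place it 3 mm further forward.

The rows are not in the units I measure in: shifts go in shares of 0.75 m and turns go in shares of 180 degrees. I convert before sending: 0.093 m / 0.75 = 0.124, -0.003 m / 0.75 = -0.004.

>>> shift_gripper(motion={"plan":[[0, -0.004, 0.004, 0.0533, 0, 0, 0], [0, -0.004, 0.004, 0.0933, 0, 0, 0], [0, -0.004, 0.004, 0.1147, 0, 0, 0], [0, -0.004, 0.004, 0.124, 0, 0, 0], [0, -0.004, 0.004, 0.124, 0, 0, 0], [0, -0.004, 0.004, 0.124, 0, 0, 0]]})

```text
clock: 20.3
tool_pos: [0.5865, 0.0307, 0.0274]
eef_rot: [0.007, 1.0, 0.0, 0.001]
contact_force: [-0.3, -0.4, -1.2]
opening: 0.246
finger_force: 25.0
```

```bash
python3 d.py .586 .0305 .0245 -.012
```

```text
shift [ 0.0005 -0.0002  0.0029] turn [ 0.     0.001 -0.002] at [0.5865 0.0307 0.0274] q [ 0.04  0.96 -0.29  1.81  0.57  0.46  0.9 ] t 20.3
```

In the tool's units: -0.13 m / 0.75 = -0.1733, -0.1 m / 0.75 = -0.1333.

>>> shift_gripper(motion={"plan":[[0, 0, 0, 0.0027, 0, 0, 0], [0, 0, 0, 0.004, 0, 0, 0], [0, 0, 0, 0.004, 0, 0, 0], [0.3, 0, 0, 0.004, 0, 0, 0], [0.38, 0, 0, 0.004, 0, 0, 0], [0.38, 0, 0, 0.004, 0, 0, 0], [0.38, 0, 0, -0.0267, 0, 0, 0], [0.38, 0, 0, -0.08, 0, 0, 0], [0.38, 0, 0, -0.1333, 0, 0, 0], [0.38, 0, 0, -0.1733, 0, 0, 0]]})

```text
clock: 21.3
tool_pos: [0.5863, 0.0314, 0.1589]
eef_rot: [0.006, 1.0, 0.0, 0.001]
contact_force: [-0.1, 0.3, 0.9]
opening: 0.381
finger_force: 0.0
```

>>> shift_gripper(motion={"plan":[[0.38, 0.0133, -0.0667, 0, 0, 0, 0], [0.38, 0.04, -0.1333, 0, 0, 0, 0], [0.38, 0.0667, -0.2, 0, 0, 0, 0], [0.38, 0.08, -0.2667, 0, 0, 0, 0], [0.38, 0.1067, -0.32, 0, 0, 0, 0], [0.38, 0.1333, -0.3733, 0, 0, 0, 0], [0.38, 0.1467, -0.4267, 0, 0, 0, 0], [0.38, 0.16, -0.4667, 0, 0, 0, 0], [0.38, 0.16, -0.5067, 0, 0, 0, 0], [0.38, 0.16, -0.5333, 0, 0, 0, 0]]})

```text
clock: 22.3
tool_pos: [0.4594, -0.3701, 0.1565]
eef_rot: [0.008, 1.0, -0.0, -0.0]
contact_force: [0.4, 0.5, -0.0]
opening: 0.38
finger_force: 0.0
```

Run:
```python
from plant import r, optics, finish_job
import cv2,numpy as np
t=optics.snapshot("top")[:,:,::-1];s=optics.snapshot("side")[:,:,::-1]
def crop(im,x,y,w,h,k):
    c=cv2.resize(im[y:y+h,x:x+w],None,fx=k,fy=k,interpolation=cv2.INTER_CUBIC)
    for i in range(0,w,10): cv2.putText(c,str(x+i) if i%20==0 else '|',(i*k,10),0,.33,(0,0,255),1)
    for i in range(0,h,10): cv2.putText(c,str(y+i),(0,i*k+4),0,.33,(0,0,255),1)
    return c
cv2.imwrite("pics/f_t.png",crop(t,180,160,190,100,4))
cv2.imwrite("pics/f_s.png",crop(s,275,180,100,100,6))
```

```text
(no output)
```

View pics/f_t.png

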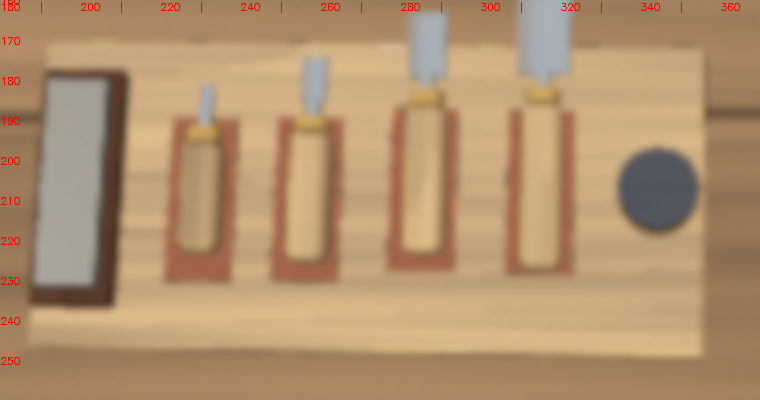

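View pics/f_s.png

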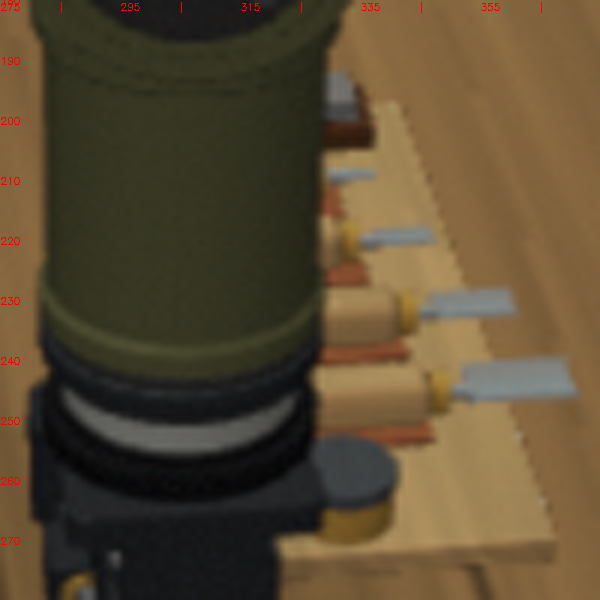

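The final top view shows all four gouges centred on their rests, hollow up, smallest to largest from the stone. Handle middles are at about (230,209), (257,209), (286,205) and (315,207), within about 3 mm of the rest centres. In the side view the arm hides the butts, but the blades are level and nothing is touching the robot. Handing in.

```bash
python3 -c "
from plant import r, optics, finish_job
print(finish_job())"
```

```text
the job is handed in; nothing more can be done
None
```

The job is handed in: all four gouges lie on their rests in order of size, smallest next to the oilstone, each released and about 3 mm or less from its rest's centre in the last top view; no verdict came back.

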